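Close and latch the spare-parts crate

ROBOT

A 6-joint arm with a two-finger parallel gripper is mounted at the origin on the work surface. World frame = base frame: x ahead of the robot, y to its left, z up, the work surface at z = 0. Lengths are in m, angles in rad, forces in N, time in s.
With the tool pointing down it reaches from about 0.35 to 0.925 m from the base axis. Payload 6.4 kg.
Tool frame: the origin (TCP) lies midway between the tips of the shut fingers; the grasp point (between the pads) lies 19 mm behind it; z points along the fingers, y is the direction in which the jaws open and shut (so a half turn about z gives the same grasp; the last joint's range is limited). The gripper opens to 85 mm and grips with 20 to 120 N. Pads are 22 mm wide; open, the fingers measure 114 mm over their backs; the gripper's body (76 mm by 85 mm) begins 54 mm behind the grasp point. The pads swing forward as they close: fully open they stand 13 mm farther back than shut.
Start: joints at [-1.408, 0.245, 1.558, -0, 1.339, -0.174], TCP at [0.215, -0.613, 0.231] pointing down, gripper open.
Joint ranges: [-3.13, 3.13], [-1.02, 2.26], [0.13, 2.54], [-0.95, 4.09], [0.21, 2.88], [-2.74, 2.74]. Speed limits (rad/s): [2.57, 2.57, 3.14, 3.14, 3.14, 3.14].

INTERFACE

Orientations are given as a 3x3 rotation matrix whose columns are the frame's x, y, z axes.
In Python, from bench import r gives the robot as it stands. The module is installed in compiled form; this text tells all that it offers.
- The arm moves only by the shell command python3 -m inch 'ROWS'. ROWS is JSON, a list of rows, each an object with "offset": the shift along the tool's x, y, z each as a share of 150 mm, from -1 to 1, a list of three; "angular": the turn, a rotation vector about the tool's x, y, z each as a share of 180 degrees, from -1 to 1, a list of three; "fingers": the opening in per cent of the stroke, from 0 (shut) to 100 (fully open). In form: [{"offset": [dx, dy, dz], "angular": [rx, ry, rz], "fingers": fingers}, ...]. A call has 1 to 12 rows; each row shifts and turns the commanded pose from where the row before left it, along the tool's axes as they then stand; what a row does not reach is not made up. A row lasts 1/10 s, in which the tool goes at most 50 mm and 8.59 degrees, less where a joint would pass 70% of its speed; a pose out of reach is approached as far as the arm can. A call with a number of a shift or a turn outside -1 to 1 is refused whole. A call with a gripper value outside its range is refused whole. The fingers move at their own pace and stop on an object; the grip force is fixed at half the most. Time passes only in rows, so rows that do not move let the fingers close. It gives the time, the measured TCP pose, the force and the opening at its end, in the units of the state.
- r.get_state(): the state, without advancing time (a new reading comes with each control period).
- r.capture(name): name is "side" or "top"; returns a dict with "frame" (480x640x3 uint8, red, green, blue), "fx", "fy", "cx", "cy" (pixels), "k1" (the pictures are not rectified: a ray, as slopes to the right and down, at radius r is drawn at 1 + k1 r^2 times it, then the intrinsics apply), "xyz" and "orientation" of the camera in the world. Camera axes: x right, y down, z forward; pixel columns grow to the right and rows downward; lengths in m; the calibration is good to about 2 mm. A picture is of the moment at which its call begins. There is no depth.
- r.close_job(): hands the job in, once; it reports no verdict.
The state is a dict: "clock": time; "joints": joint angles; "dq": joint speeds; "tau": joint torques, N m; "position": TCP position; "ee_rot": TCP orientation; "contact_force": force on the tool from outside, world axes, zero at the start; "ft_torque": the same for the moment, N m; "width": opening from 0.0 (shut) to 1.0 (fully open).
Only numpy, scipy, OpenCV 4.12 (cv2) and the standard library are available. Lean on these libraries where they do the work, as an engineer would, in place of code of your own. Each camera call takes 0.05 s, during which the arm holds its last target.

TASK

Close up the wooden spare-parts crate: with the fingertips push its sliding lid fully home, and only then push the steel turn-button round by its peg until it lies straight across the lid at its stop. Push only: do not take the lid's batten or the peg between the fingers, and leave the fittings in the crate and the valve, carton and collar on the bench where they are.

Things in the scene. Friction and masses are not known exactly. Their poses are not given: they have to be found in the camera images.
- crate: Open-topped pine crate fixed to the bench, 240 (its x) x 220 (its y) x 101 mm high. Origin: centre of its underside; z up. Its x axis is the direction in which the lid is pushed shut; its near end (own -x) faces roughly towards the robot, the turn-button sits on its left (own +y) edge. The tops of its two long sides are lips at 101 mm; the lid runs under them.
- lid (a joint): Plywood lid, 240 x 196 x 8 mm, sliding level along the crate's x axis, top face 96 mm above the bench. Value in m: 0 = fully shut against the far wall (a firm stop), growing as the lid stands out of the near end, up to 0.13. Resisted by about 2.5 N of friction; it stays where it is left.
- batten (a point): Centre of the top of the pine batten fixed across the lid, for pushing: 14 mm (crate x) x 140 mm (crate y), standing 22 mm above the lid, so its top is 118 mm above the bench. It moves with the lid; with the lid shut it is 70 mm from the crate's centre towards the near end.
- latch (a joint): Steel turn-button on an upright pivot on the crate's left edge. Value in rad: 0 = its bar points out of the near end (crate -x); negative = swung outwards to the left, as far as -0.7; it grows counter-clockwise seen from above, to 1.571 = straight across the lid (pointing to crate -y) close to the batten on its near side, at a firm stop. Stays where it is left (friction about 0.06 N m).
- latch_pivot (a point): Axis of the turn-button at the height of the bar's top face, 108 mm above the bench; in the crate's frame at x -95, y +101 mm. The bar is 16 mm wide, 6 mm thick and reaches 98 mm from this axis (12 mm the other way).
- latch_peg (a point): Top centre of the round upright peg at the bar's free end, for pushing: 14 mm in diameter, 88 mm from the pivot axis, standing 32 mm above the bar, its top 140 mm above the bench.
- coupling_center (a point): Black round pipe fitting standing loose in the crate near its far end, 52 mm in diameter, 62 mm high, its top 70 mm above the bench, below the lid. This is its centre. Leave alone; three like it, fixed, stand further in under the lid.
- valve_center (a point): Grey flanged valve standing on end on the bench, flanges 84 mm in diameter, 100 mm high, a small handwheel 70 mm out to one side. Point on its axis half-way up. Leave alone.
- carton_center (a point): Small cardboard carton on the bench, 90 x 70 x 60 mm, its centre. Leave alone.
- collar_center (a point): Black pipe collar standing on the bench, 64 mm in diameter, 55 mm high, its centre. Leave alone.

How it is judged:
On the way, in this order (a step that is already met when the one before it is completed fails the run):
1. the lid is pushed fully shut, the turn-button not yet across (value of joint lid below 0.005 m and value of joint latch below 0.9 rad), for 0.2 s.
2. the turn-button lies across the lid, the lid still shut (value of joint lid below 0.005 m and value of joint latch above 1.43 rad), for 0.2 s.
At the end, for the whole second after the job is handed in: The lid is within 5 mm of fully shut, the turn-button within 8 degrees of straight across, both at rest, and the four loose things within 20 mm of where they were (all of step 2 and velocity of joint lid between -0.01 and 0.01 m/s and velocity of joint latch between -0.05 and 0.05 rad/s and distance of each of coupling_center, valve_center, carton_center, collar_center from where it was at the start of the episode below 0.02 m); the robot touches nothing.
It fails at once if the turn-button is swung across while the lid still stands open (value of joint lid above 0.015 m and value of joint latch above 0.9 rad).
It fails at once if the batten is taken between the fingers (x of the grasp point in the frame of batten between -0.007 and 0.007 m and y of the grasp point in the frame of batten between -0.07 and 0.07 m and z of the grasp point in the frame of batten below 0.008 m).
It fails at once if the peg is taken between the fingers (horizontal distance between the grasp point and latch_peg below 0.006 m and z of the grasp point in the frame of latch_peg below 0.008 m).
It fails at once if the fitting in the crate, the valve, the carton or the collar is moved or lifted (distance of any of coupling_center, valve_center, carton_center, collar_center from where it was at the start of the episode above 0.02 m).
It also fails if it takes over 48 s, if anything falls off the work surface, if the arm or the gripper's body presses on something with over 40 N, if the wrist force passes 120 N, or if a joint passes its speed limit or range.

## Working session

There is one attempt and no reset: what is moved stays moved. The work goes in short steps, Python scripts to look and compute and a shell command to move; the robot and the scene stay as the last step left them, time stands still between calls to the robot, and variables do not carry over. Pictures are saved under pics/ and viewed, and the job is handed in when it is done.

```bash
mkdir -p pics; python3 - <<'E'
from bench import r
import cv2, numpy as np
s=r.get_state(); print(s)
for n in("top","side"):
    c=r.capture(n); cv2.imwrite(f"pics/{n}0.png",c["frame"][:,:,::-1]); c.pop("frame"); print(n,c)
E
```

```text
{'clock': 0.0, 'joints': array([-1.40807476e+00,  2.45819106e-01,  1.55905866e+00,  3.44351130e-06,
        1.33869354e+00, -1.74128201e-01]), 'dq': array([ 0.00108727,  0.00147881, -0.00064185,  0.00058651, -0.00043022,
       -0.00083124]), 'tau': array([-6.44387319e-05, -4.29502881e+01, -3.26123321e+01, -1.54866329e-04,
        5.38709370e-03, -4.75240668e-06]), 'position': array([ 0.21472952, -0.61289747,  0.23015311]), 'ee_rot': array([[ 9.43800866e-01,  3.30514485e-01, -3.17242861e-04],
       [ 3.30514456e-01, -9.43798909e-01,  1.95305334e-03],
       [ 3.46098952e-04, -1.94814678e-03, -9.99998042e-01]]), 'contact_force': array([0.54056348, 0.26617556, 0.35033418]), 'ft_torque': array([-0.02649738, -0.06923682, -0.00657708]), 'width': 1.0016175543050352}
top {'fx': 470.04673909198584, 'fy': 470.04673909198584, 'cx': 319.30080782335403, 'cy': 239.67017438769184, 'k1': -0.006308792386745152, 'xyz': array([0.50008893, 0.01381433, 0.91761053]), 'orientation': array([[-0.01008236, -0.99075976,  0.13525324],
       [-0.99990523,  0.01125735,  0.00792534],
       [-0.0093747 , -0.13516051, -0.99077937]])}
side {'fx': 511.88884979409437, 'fy': 511.88884979409437, 'cx': 321.41788244731674, 'cy': 238.72110935128822, 'k1': 0.04448918434409509, 'xyz': array([ 0.3310371 , -0.60443912,  0.77044941]), 'orientation': array([[ 0.92428392, -0.25099135,  0.28758057],
       [-0.38143006, -0.63595256,  0.67087663],
       [ 0.01450337, -0.72977235, -0.68353637]])}
```

View pics/top0.png

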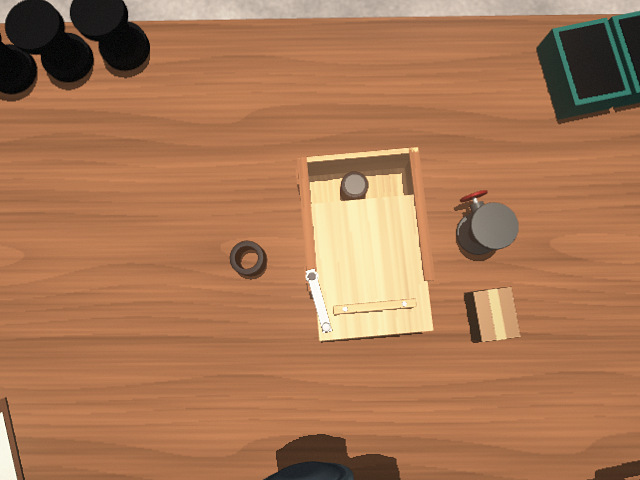

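View pics/side0.png

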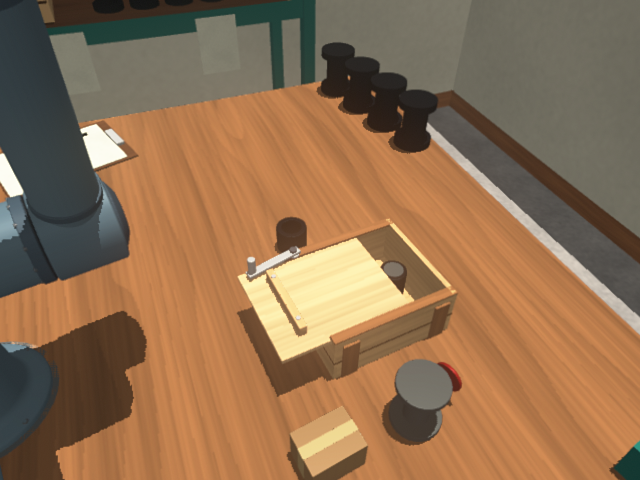

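The top view shows the pivot at about (311,275), the peg at (326,328), the batten from (334,309) to (416,301), and the lid's near edge from (320,340) to (433,330). The bar already leans in over the lid. Before pushing I'll measure whether the bar would block the batten.

```bash
cat > h.py <<'E'
import numpy as np, cv2
from bench import r
def ray(c,u,v):
    K=np.array([[c["fx"],0,c["cx"]],[0,c["fy"],c["cy"]],[0,0,1.]])
    p=cv2.undistortPoints(np.array([[[u,v]]],float),K,np.array([c["k1"],0,0,0.]))[0,0]
    d=c["orientation"]@np.array([p[0],p[1],1]); return c["xyz"],d
def onz(c,u,v,z):
    o,d=ray(c,u,v); return o+d*(z-o[2])/d[2]
def save(c,name,box=None,k=1):
    f=c["frame"][:,:,::-1]
    if box: f=f[box[1]:box[3],box[0]:box[2]]
    cv2.imwrite("pics/"+name,cv2.resize(f,None,fx=k,fy=k,interpolation=cv2.INTER_CUBIC))
E
python3 - <<'E'
from h import *
c=r.capture("top"); save(c,"topz.png",(280,140,440,350),2.8*1) ; save(c,"topz2.png",(290,260,440,350),5)
c=r.capture("side"); save(c,"sidez.png",(230,210,470,380),3.3)
E
```

```text
(no output)
```

View pics/topz.png

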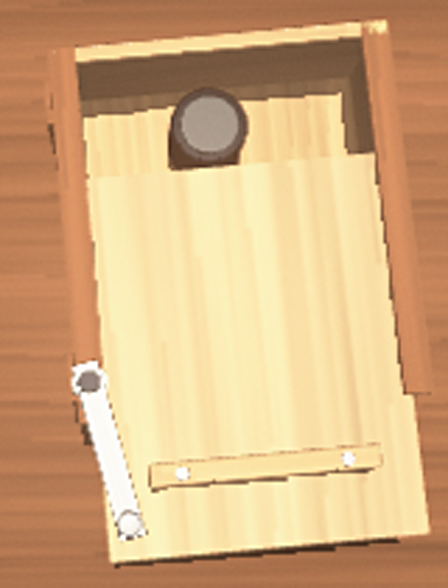

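View pics/topz2.png

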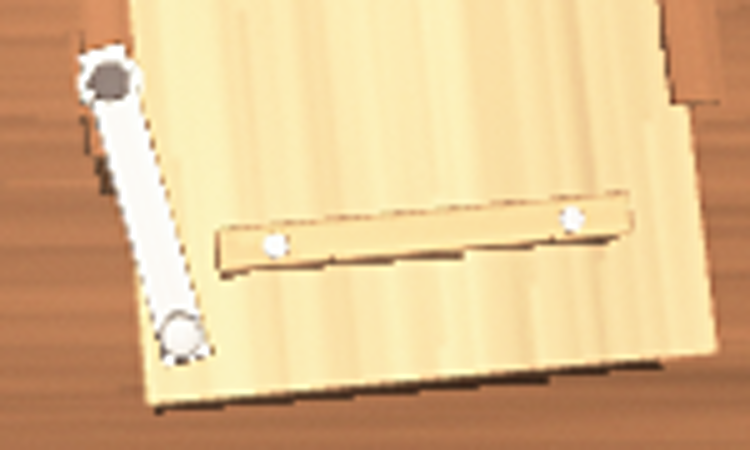

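View pics/sidez.png

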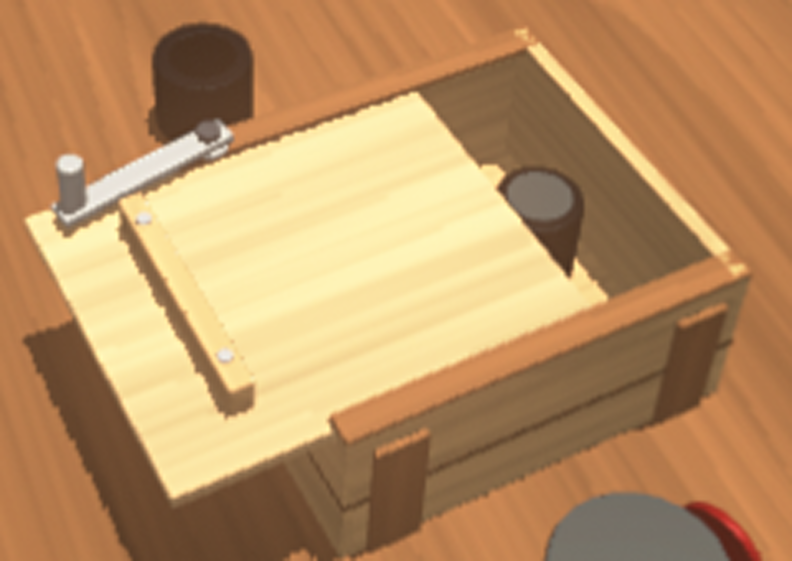

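```bash
cat > m.py <<'E'
from h import *
c=r.capture("top"); s=r.capture("side")
P=lambda x,y,z,k=5,o=(290,260):onz(c,x/k+o[0]-.4,y/k+o[1]-.4,z)
A=lambda x,y,z:P(x,y,z,2.8,(280,140))
S=lambda x,y,z:onz(s,x/3.3+230-.4,y/3.3+210-.4,z)
pts={'piv':P(110,80,.110),'peg':P(181,333,.140),'bL':P(218,249,.118),'bR':P(631,213,.118),'lnL':P(150,403,.096),'lnR':P(718,352,.096),
'farL':A(50,50,.101),'farR':A(387,22,.101),'nearR':A(430,393,.101),'lfL':A(84,178,.096),'lfR':A(374,153,.096)}
for k,v in pts.items(): print(k,v.round(4))
sp={'piv':S(208,130,.110),'peg':S(69,161,.140),'farR':S(748,270,.101),'farL':S(522,32,.101),'nearR':S(345,438,.101),'lnR':S(172,498,.096),'lnL':S(28,220,.096)}
print('side')
for k,v in sp.items(): print(k,v.round(4))
E
python3 m.py
```

```text
piv [0.5482 0.0341 0.11  ]
peg [0.4639 0.0109 0.14  ]
bL [ 0.4906 -0.002   0.118 ]
bR [ 0.5011 -0.1412  0.118 ]
lnL [0.4383 0.0216 0.096 ]
lnR [ 0.4536 -0.1735  0.096 ]
farL [0.7612 0.0581 0.101 ]
farR [ 0.777  -0.1586  0.101 ]
nearR [ 0.539  -0.1759  0.101 ]
lfL [0.6781 0.037  0.096 ]
lfR [ 0.6922 -0.148   0.096 ]
side
piv [0.5489 0.0377 0.11  ]
peg [0.4636 0.0134 0.14  ]
farR [ 0.7786 -0.156   0.101 ]
farL [0.7577 0.0564 0.101 ]
nearR [ 0.5404 -0.1749  0.101 ]
lnR [ 0.4541 -0.1724  0.096 ]
lnL [0.4395 0.0216 0.096 ]
```

The lid stands about 85 mm open, with the crate yawed about 4.3° and its centre near (0.650, −0.058). The latch is at about 0.2 rad, so the bar clears the batten's path by about 10 mm. I'll turn the tool to the crate's axes, shut the fingers and go over.

```bash
python3 -m inch '[{"offset":[0,0,0],"angular":[0,0,0.0417],"fingers":0},{"offset":[0,0,0],"angular":[0,0,0.0417],"fingers":0},{"offset":[0,0,0],"angular":[0,0,0],"fingers":0}]'; python3 -c "
from h import *;print(r.get_state()['ee_rot'].round(4))"
```

```text
clock: 0.6
position: [0.2148, -0.6134, 0.2312]
ee_rot: [[0.997, 0.075, -0.0], [0.075, -0.997, 0.0], [-0.0, -0.0, -1.0]]
contact_force: [0.9, -0.4, 0.3]
width: 0.519
[[ 9.972e-01  7.500e-02 -1.000e-04]
 [ 7.500e-02 -9.972e-01  2.000e-04]
 [-0.000e+00 -2.000e-04 -1.000e+00]]
```

```bash
python3 -m inch '[{"offset":[0.15,-0.28,0],"angular":[0,0,0],"fingers":0},{"offset":[0.15,-0.28,0],"angular":[0,0,0],"fingers":0},{"offset":[0.15,-0.28,0],"angular":[0,0,0],"fingers":0},{"offset":[0.15,-0.28,0],"angular":[0,0,0],"fingers":0},{"offset":[0.15,-0.28,0],"angular":[0,0,0],"fingers":0},{"offset":[0.15,-0.28,0],"angular":[0,0,0],"fingers":0},{"offset":[0.15,-0.28,0],"angular":[0,0,0],"fingers":0},{"offset":[0.15,-0.28,0],"angular":[0,0,0],"fingers":0},{"offset":[0.15,-0.28,0],"angular":[0,0,0],"fingers":0},{"offset":[0.15,-0.28,0],"angular":[0,0,0],"fingers":0},{"offset":[0.1,-0.28,0],"angular":[0,0,0],"fingers":0},{"offset":[0,0,0],"angular":[0,0,0],"fingers":0}]'; python3 - <<'E'
from h import *
R=np.array([.9972,.0754]);Y=np.array([-.0754,.9972])
p=r.get_state()['position'];d=p[:2]-[.650,-.058];print(p,d@R,d@Y)
E
```

```text
clock: 1.8
position: [0.4204, -0.1307, 0.2313]
ee_rot: [[0.996, 0.085, 0.001], [0.085, -0.996, 0.001], [0.001, -0.001, -1.0]]
contact_force: [-0.2, 0.4, 1.1]
width: -0.002
[ 0.42035248 -0.13066957  0.23131011] -0.23448379540328146 -0.05515066814946268
```

```bash
python3 -m inch '[{"offset":[0.12,-0.13,0],"angular":[0,0,0],"fingers":0},{"offset":[0.12,-0.13,0],"angular":[0,0,0],"fingers":0},{"offset":[0,0,0.2],"angular":[0,0,0],"fingers":0},{"offset":[0,0,0.2],"angular":[0,0,0],"fingers":0},{"offset":[0,0,0.2],"angular":[0,0,0],"fingers":0},{"offset":[0,0,0.1],"angular":[0,0,0],"fingers":0},{"offset":[0,0,0.05],"angular":[0,0,0],"fingers":0},{"offset":[0,0,0],"angular":[0,0,0],"fingers":0},{"offset":[0,0,0],"angular":[0,0,0],"fingers":0}]'; cat > cf.py <<'E'
from h import *
R=np.array([.9972,.0754]);Y=np.array([-.0754,.9972])
def crate(p): d=np.array(p[:2])-[.650,-.058]; return (d@R,d@Y)
if __name__=="__main__":
    import sys
    s=r.get_state();p=s['position'];print(s['clock'],p.round(4),np.round(crate(p),4),s['ee_rot'][:,0].round(4),s['contact_force'].round(2))
    if len(sys.argv)>1:
        save(r.capture("side"),sys.argv[1]+"s.png",(200,180,500,400),2.5)
        save(r.capture("top"),sys.argv[1]+"t.png",(250,130,470,350),2.5)
E
python3 cf.py a
```

```text
clock: 2.7
position: [0.4533, -0.0939, 0.1198]
ee_rot: [[0.997, 0.075, 0.002], [0.075, -0.997, -0.001], [0.002, 0.001, -1.0]]
contact_force: [0.3, -1.1, 0.6]
width: 0.002
2.7 [ 0.4533 -0.0939  0.1198] [-0.1989 -0.021 ] [0.9972 0.0751 0.0015] [ 0.28 -1.12  0.64]
```

View pics/as.png

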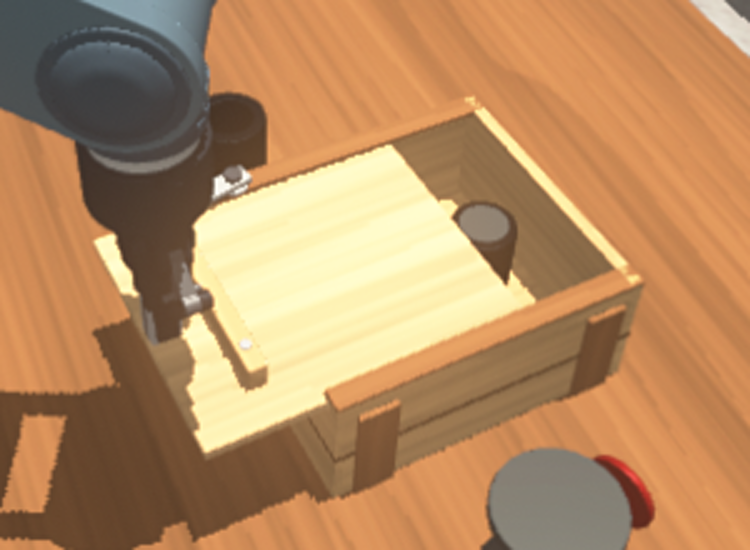

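View pics/at.png

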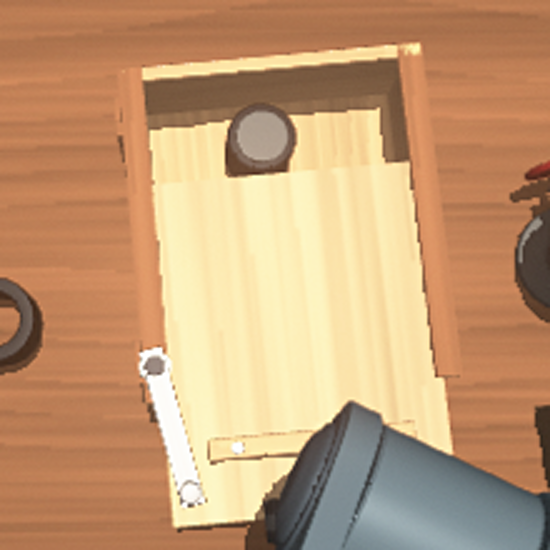

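The fingers stand about 25 mm short of the batten, clear of the button. I'll go down to 105 mm and push.

```bash
python3 -m inch '[{"offset":[0,0,0.05],"angular":[0,0,0],"fingers":0},{"offset":[0,0,0.045],"angular":[0,0,0],"fingers":0},{"offset":[0.04,0,0],"angular":[0,0,0],"fingers":0},{"offset":[0.04,0,0],"angular":[0,0,0],"fingers":0},{"offset":[0.04,0,0],"angular":[0,0,0],"fingers":0},{"offset":[0.04,0,0],"angular":[0,0,0],"fingers":0},{"offset":[0.04,0,0],"angular":[0,0,0],"fingers":0},{"offset":[0,0,0],"angular":[0,0,0],"fingers":0}]'; python3 cf.py b
```

```text
clock: 3.6
position: [0.4832, -0.091, 0.1046]
ee_rot: [[0.997, 0.075, 0.0], [0.075, -0.997, -0.0], [0.0, 0.0, -1.0]]
contact_force: [-0.0, 0.1, -0.9]
width: -0.002
3.6 [ 0.4832 -0.091   0.1046] [-0.1688 -0.0203] [9.972e-01 7.510e-02 2.000e-04] [-0.01  0.14 -0.89]
```

View pics/bs.png

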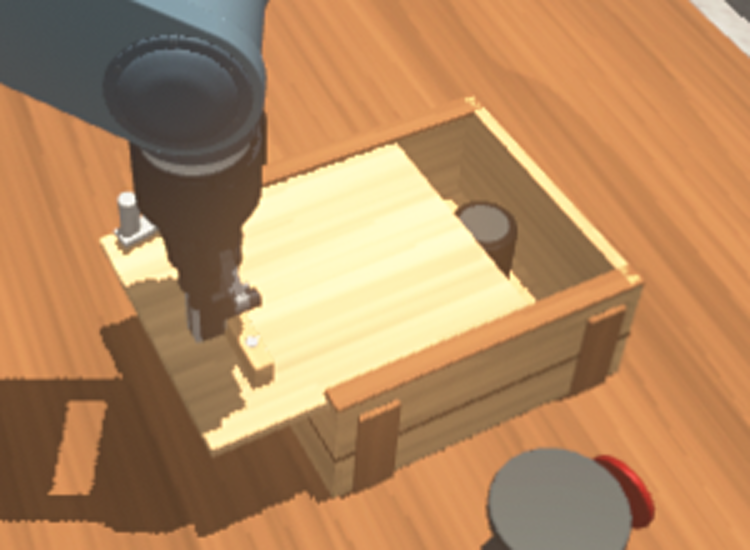

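Contact made. The side view shows the fingers on the batten's near face, and the lid has moved a few mm. I'll continue.

```bash
python3 -m inch '[{"offset":[0.05,0,0],"angular":[0,0,0],"fingers":0},{"offset":[0.05,0,0],"angular":[0,0,0],"fingers":0},{"offset":[0.05,0,0],"angular":[0,0,0],"fingers":0},{"offset":[0.05,0,0],"angular":[0,0,0],"fingers":0},{"offset":[0.05,0,0],"angular":[0,0,0],"fingers":0},{"offset":[0.05,0,0],"angular":[0,0,0],"fingers":0},{"offset":[0.05,0,0],"angular":[0,0,0],"fingers":0},{"offset":[0.05,0,0],"angular":[0,0,0],"fingers":0},{"offset":[0.05,0,0],"angular":[0,0,0],"fingers":0},{"offset":[0,0,0],"angular":[0,0,0],"fingers":0}]'; python3 cf.py c
```

```text
clock: 4.7
position: [0.5514, -0.0864, 0.1049]
ee_rot: [[0.997, 0.075, 0.003], [0.075, -0.997, -0.001], [0.002, 0.001, -1.0]]
contact_force: [0.1, 0.9, -0.4]
width: -0.005
4.7 [ 0.5514 -0.0864  0.1049] [-0.1005 -0.0209] [0.9972 0.075  0.0024] [ 0.1   0.86 -0.43]
```

View pics/cs.png

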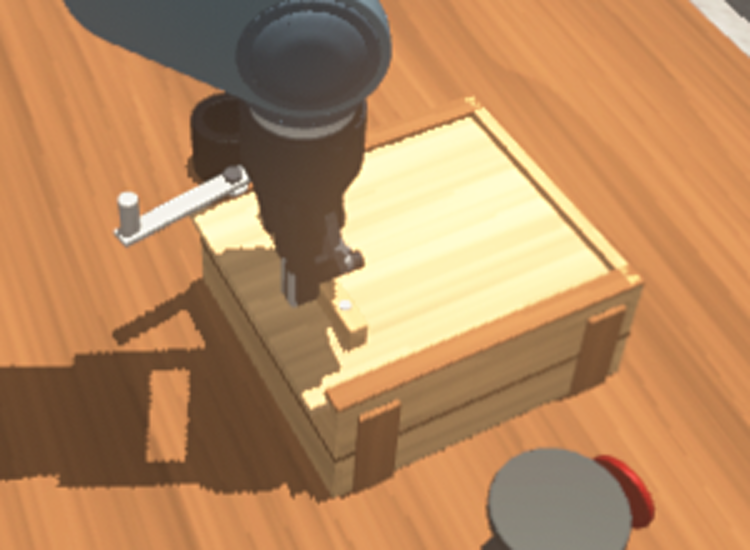

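View pics/ct.png

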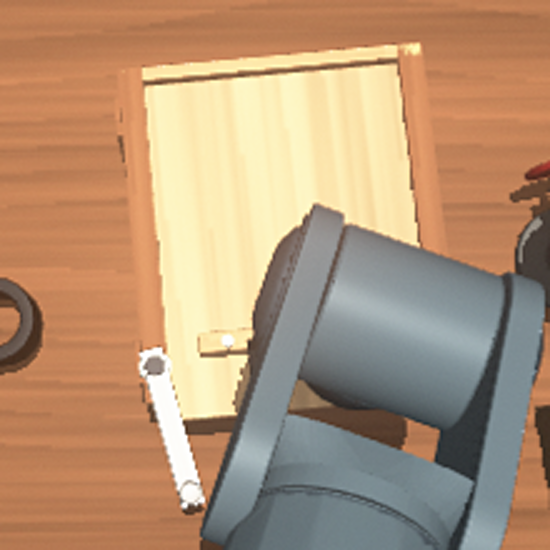

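The lid's far edge is about 10 mm short of the far wall. I'll finish slowly and watch the force.

```bash
python3 -m inch '[{"offset":[0.02,0,0],"angular":[0,0,0],"fingers":0},{"offset":[0.02,0,0],"angular":[0,0,0],"fingers":0},{"offset":[0.02,0,0],"angular":[0,0,0],"fingers":0},{"offset":[0,0,0],"angular":[0,0,0],"fingers":0}]';python3 -m inch '[{"offset":[0.01,0,0],"angular":[0,0,0],"fingers":0},{"offset":[0.01,0,0],"angular":[0,0,0],"fingers":0},{"offset":[0,0,0],"angular":[0,0,0],"fingers":0}]'
```

```text
clock: 5.2
position: [0.5594, -0.0855, 0.1047]
ee_rot: [[0.997, 0.075, 0.001], [0.075, -0.997, -0.0], [0.001, 0.0, -1.0]]
contact_force: [-0.3, 0.0, 0.7]
width: 0.003
clock: 5.5
position: [0.5619, -0.0851, 0.1045]
ee_rot: [[0.997, 0.075, 0.0], [0.075, -0.997, -0.0], [0.0, 0.0, -1.0]]
contact_force: [-2.1, -0.7, 1.6]
width: -0.001
```

```bash
python3 -m inch '[{"offset":[0.01,0,0],"angular":[0,0,0],"fingers":0},{"offset":[0.01,0,0],"angular":[0,0,0],"fingers":0},{"offset":[0,0,0],"angular":[0,0,0],"fingers":0}]'; python3 cf.py d
```

```text
clock: 5.8
position: [0.5644, -0.0848, 0.1044]
ee_rot: [[0.997, 0.075, -0.002], [0.075, -0.997, 0.0], [-0.002, -0.0, -1.0]]
contact_force: [-4.4, -0.2, 3.3]
width: 0.001
5.8 [ 0.5644 -0.0848  0.1044] [-0.0874 -0.0203] [ 0.9972  0.0749 -0.0016] [-4.37 -0.19  3.25]
```

```bash
python3 -m inch '[{"offset":[0.01,0,0],"angular":[0,0,0],"fingers":0},{"offset":[0.01,0,0],"angular":[0,0,0],"fingers":0},{"offset":[0,0,0],"angular":[0,0,0],"fingers":0}]'; python3 cf.py e
```

```text
clock: 6.2
position: [0.5645, -0.0848, 0.1044]
ee_rot: [[0.997, 0.076, -0.01], [0.076, -0.997, 0.0], [-0.01, -0.001, -1.0]]
contact_force: [-19.3, -2.5, 12.8]
width: 0.001
6.2 [ 0.5645 -0.0848  0.1044] [-0.0873 -0.0203] [ 0.9971  0.0757 -0.01  ] [-19.3   -2.5   12.81]
```

View pics/et.png

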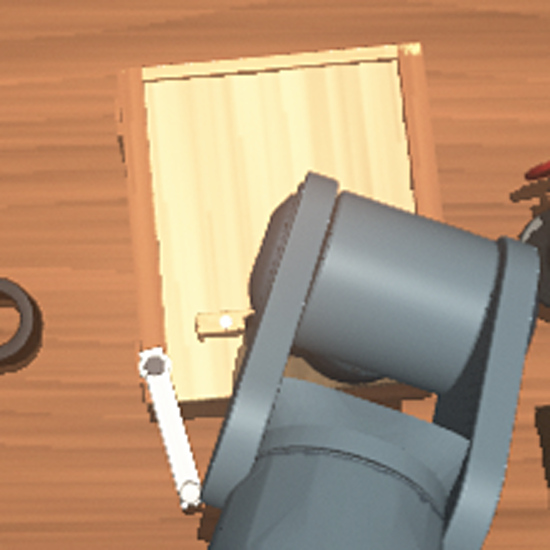

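View pics/es.png

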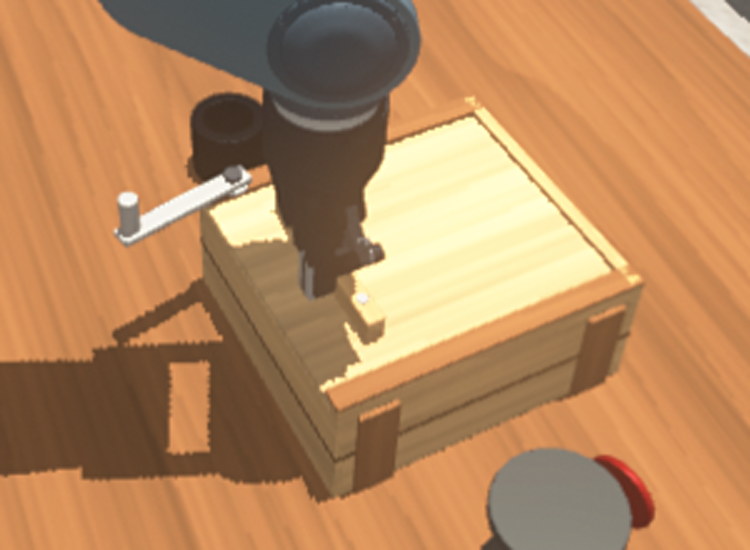

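The lid stopped dead at crate x −0.087 and the force climbed to 19 N, so it is home against the stop. The pictures show no gap at the far wall. I'll back off, lift, and look at the fingers' shape before going to the peg.

```bash
python3 -m inch '[{"offset":[-0.04,0,0],"angular":[0,0,0],"fingers":0},{"offset":[-0.1,0,0],"angular":[0,0,0],"fingers":0},{"offset":[-0.1,0,-0.1],"angular":[0,0,0],"fingers":0},{"offset":[-0.2,0,-0.2],"angular":[0,0,0],"fingers":0},{"offset":[-0.2,0,-0.2],"angular":[0,0,0],"fingers":0},{"offset":[0,0,-0.1],"angular":[0,0,0],"fingers":0},{"offset":[0,0,0],"angular":[0,0,0],"fingers":0},{"offset":[0,0,0],"angular":[0,0,0],"fingers":0}]'; python3 - <<'E'
from cf import *
s=r.get_state();print(s['position'],crate(s['position']),s['joints'].round(3),s['contact_force'])
c=r.capture("side");save(c,"f.png",(100,60,360,300),2.5)
t=r.capture("top");save(t,"ft.png",(250,130,470,350),2.5)
E
```

```text
clock: 7.1
position: [0.4725, -0.0918, 0.1944]
ee_rot: [[0.997, 0.075, 0.002], [0.075, -0.997, -0.0], [0.002, 0.0, -1.0]]
contact_force: [-0.2, 0.5, 0.2]
width: 0.004
[ 0.47254034 -0.09179674  0.19439659] (np.float64(-0.17951104994374115), np.float64(-0.020321649609325938)) [-4.280e-01 -1.230e-01  2.014e+00  1.000e-03  1.250e+00  1.068e+00] [-0.17775126  0.46065723  0.1754606 ]
```

View pics/f.png

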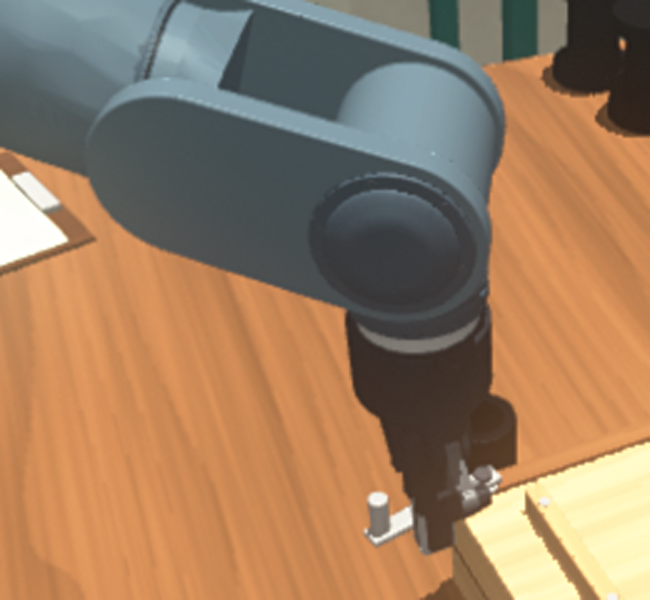

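View pics/ft.png

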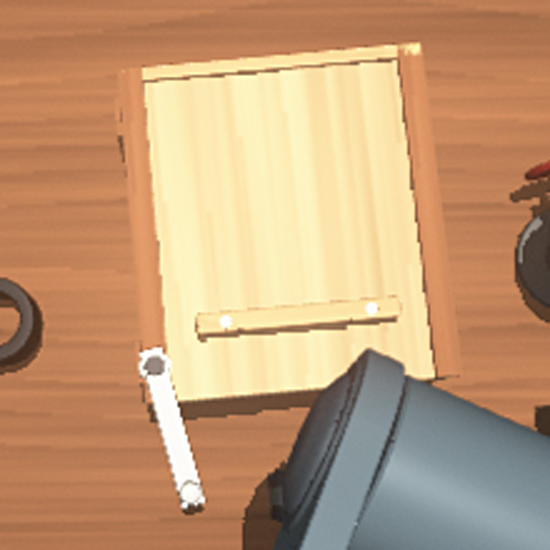

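```bash
python3 - <<'E'
from cf import *
s=r.get_state();p=s['position'];E=s['ee_rot']
c=r.capture("side")
K=np.array([[c["fx"],0,c["cx"]],[0,c["fy"],c["cy"]],[0,0,1.]])
W=c["orientation"].T
def pr(q):
    return ((cv2.projectPoints((np.array([q])),cv2.Rodrigues(W)[0],-W@c["xyz"],K,np.array([c["k1"],0,0,0.]))[0][0,0]-[100,60])*2.5).round()
for o in [(0,0,0),(0,0,-.03),(0,0,-.06),(.011,.0145,0),(-.011,.0145,0),(0,.03,-.02),(0,.03,-.04),(.03,0,-.02),(0,.045,-.04),(0,.06,-.03)]: print(o,pr(p+E@np.array(o)))
E
```

```text
(0, 0, 0) [432. 545.]
(0, 0, -0.03) [430. 511.]
(0, 0, -0.06) [427. 474.]
(0.011, 0.0145, 0) [458. 555.]
(-0.011, 0.0145, 0) [425. 567.]
(0, 0.03, -0.02) [451. 556.]
(0, 0.03, -0.04) [449. 532.]
(0.03, 0, -0.02) [476. 507.]
(0, 0.045, -0.04) [460. 550.]
(0, 0.06, -0.03) [471. 580.]
```

```bash
python3 - <<'E'
from cf import *
c=r.capture("side");f=c["frame"].copy()
f=np.clip(f.astype(float)*2.0,0,255).astype(np.uint8); c["frame"]=f
save(c,"fz.png",(240,180,320,290),7)
E
```

```text
(no output)
```

View pics/fz.png

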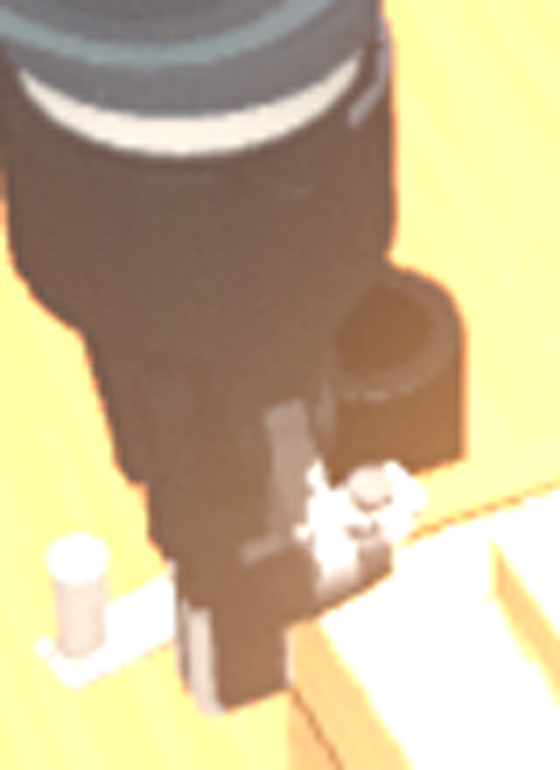

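The lid is home and its near end is flush with the crate. I'll push the peg with the tool's +y face at z ≈ 0.122, leading the tool from outside (crate +y) and turning it with the button. First I go over the peg, outside it.

```bash
python3 -m inch '[{"offset":[-0.018,-0.31,-0.05],"angular":[0,0,0],"fingers":0},{"offset":[-0.018,-0.31,0],"angular":[0,0,0],"fingers":0},{"offset":[-0.018,-0.31,0],"angular":[0,0,0],"fingers":0},{"offset":[0,0,0],"angular":[0,0,-0.032],"fingers":0},{"offset":[0,0,0],"angular":[0,0,-0.032],"fingers":0},{"offset":[0,0,0],"angular":[0,0,0],"fingers":0},{"offset":[0,0,0],"angular":[0,0,0],"fingers":0}]'; python3 cf.py g
```

```text
clock: 8.0
position: [0.4534, 0.0467, 0.2014]
ee_rot: [[0.963, 0.27, -0.001], [0.27, -0.963, 0.0], [-0.001, -0.001, -1.0]]
contact_force: [0.2, 0.5, 0.2]
width: 0.003
8.0 [0.4534 0.0467 0.2014] [-0.1881  0.1193] [ 0.9628  0.2703 -0.001 ] [0.23 0.47 0.19]
```

View pics/gs.png

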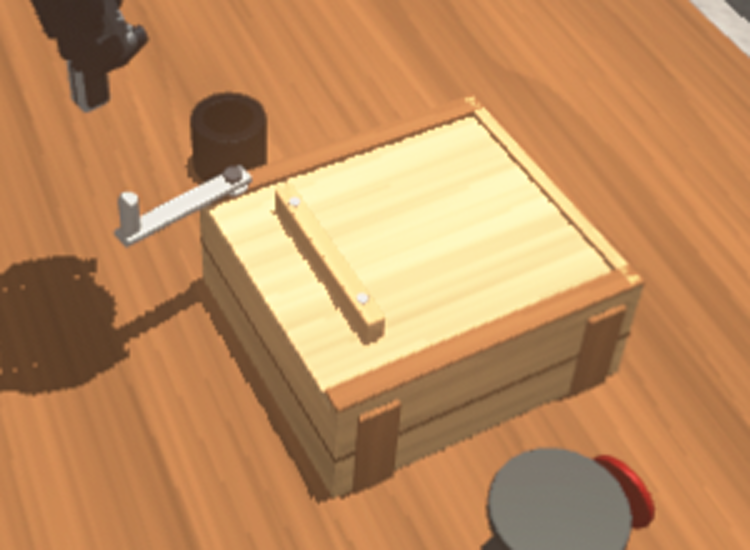

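View pics/gt.png

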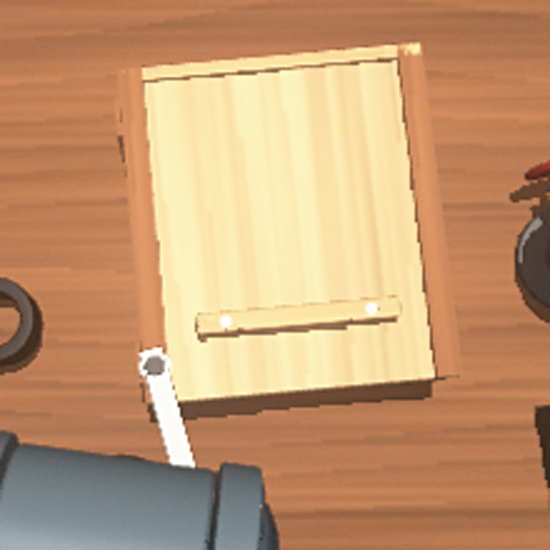

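The fingers stand outside the peg and clear of the collar. I'll descend to 0.122.

```bash
python3 -m inch '[{"offset":[0,0,0.16],"angular":[0,0,0],"fingers":0},{"offset":[0,0,0.16],"angular":[0,0,0],"fingers":0},{"offset":[0,0,0.16],"angular":[0,0,0],"fingers":0},{"offset":[0,0,0.045],"angular":[0,0,0],"fingers":0},{"offset":[0,0,0],"angular":[0,0,0],"fingers":0},{"offset":[0,0,0],"angular":[0,0,0],"fingers":0}]'; python3 cf.py i
```

```text
clock: 8.7
position: [0.4544, 0.0465, 0.1243]
ee_rot: [[0.962, 0.272, 0.002], [0.272, -0.962, -0.0], [0.001, 0.001, -1.0]]
contact_force: [0.6, -1.1, 0.4]
width: 0.0
8.7 [0.4544 0.0465 0.1243] [-0.1872  0.1189] [0.9624 0.2718 0.0015] [ 0.61 -1.15  0.41]
```

View pics/is.png

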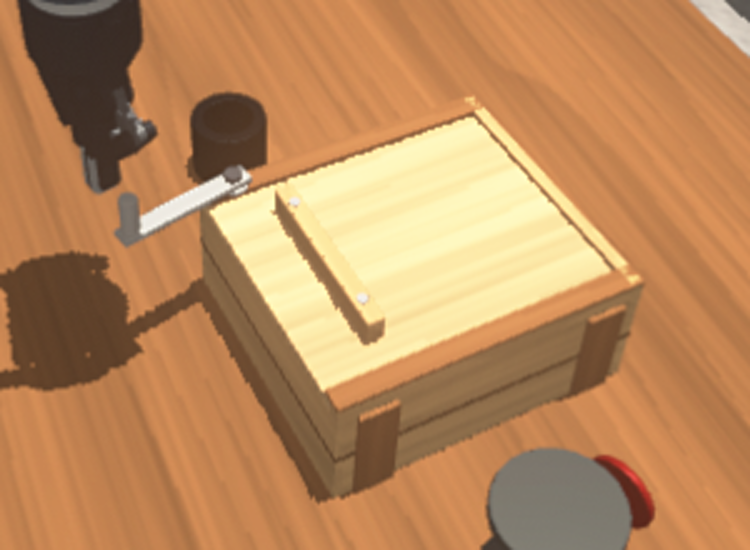

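```bash
python3 -m inch '[{"offset":[0,0.05,0.015],"angular":[0,0,0],"fingers":0},{"offset":[0,0.04,0],"angular":[0,0,0],"fingers":0},{"offset":[-0.0114,0.0593,0],"angular":[0,0,-0.0318],"fingers":0},{"offset":[-0.0114,0.0593,0],"angular":[0,0,-0.0318],"fingers":0},{"offset":[-0.0114,0.0593,0],"angular":[0,0,-0.0318],"fingers":0},{"offset":[0,0,0],"angular":[0,0,0],"fingers":0}]'; python3 cf.py j
```

```text
clock: 9.4
position: [0.4627, 0.006, 0.1214]
ee_rot: [[0.84, 0.543, 0.001], [0.543, -0.84, -0.0], [0.0, 0.001, -1.0]]
contact_force: [-0.5, 0.4, 0.3]
width: -0.0
9.4 [0.4627 0.006  0.1214] [-0.182   0.0779] [8.399e-01 5.428e-01 3.000e-04] [-0.52  0.42  0.32]
```

View pics/js.png

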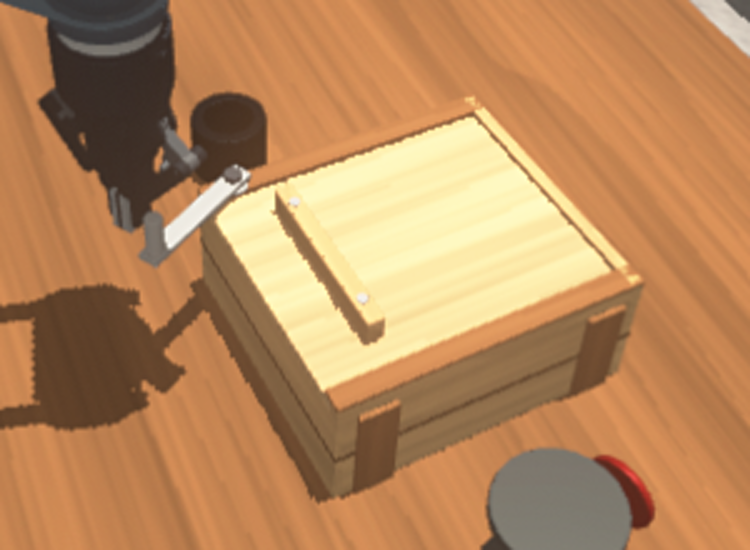

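View pics/jt.png

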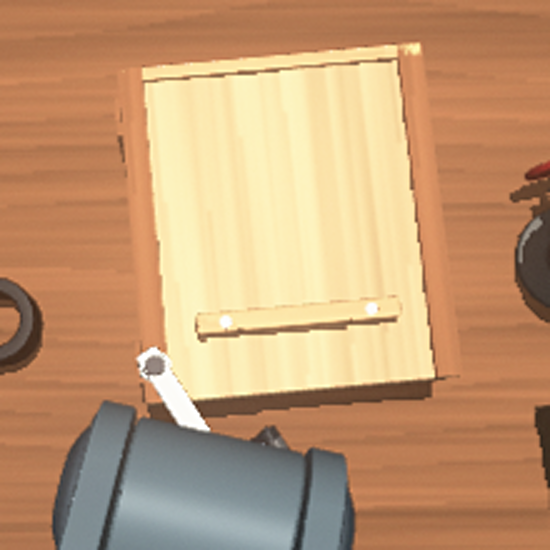

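The button follows: the side view shows the fingers on the peg's outer side and the bar at about 0.5 rad. Continuing on the arc.

```bash
python3 -m inch '[{"offset":[-0.0114,0.0593,0],"angular":[0,0,-0.0318],"fingers":0},{"offset":[-0.0114,0.0593,0],"angular":[0,0,-0.0318],"fingers":0},{"offset":[-0.0114,0.0593,0],"angular":[0,0,-0.0318],"fingers":0},{"offset":[-0.0114,0.0593,0],"angular":[0,0,-0.0318],"fingers":0},{"offset":[-0.0114,0.0593,0],"angular":[0,0,-0.0318],"fingers":0},{"offset":[-0.0114,0.0593,0],"angular":[0,0,-0.0318],"fingers":0},{"offset":[0,0,0],"angular":[0,0,0],"fingers":0}]'; python3 cf.py k; cat > q.py <<'E'
from cf import *
s=r.get_state();y=np.arctan2(s['ee_rot'][1,0],s['ee_rot'][0,0])-.0755
p=crate(s['position']);d=np.array([-.0946-p[0],.1012-p[1]])
print('q',y,'pivot in tool',d@[np.cos(y),np.sin(y)],d@[np.sin(y),-np.cos(y)])
E
python3 q.py
```

```text
clock: 10.2
position: [0.4944, -0.0363, 0.1211]
ee_rot: [[0.387, 0.922, 0.0], [0.922, -0.387, -0.0], [-0.0, 0.0, -1.0]]
contact_force: [-0.2, 0.5, 1.7]
width: -0.001
10.2 [ 0.4944 -0.0363  0.1211] [-0.1535  0.0334] [ 0.3873  0.9219 -0.    ] [-0.25  0.52  1.72]
q 1.096713125420933 pivot in tool 0.08692843821837533 0.022133269995594368
```

View pics/ks.png

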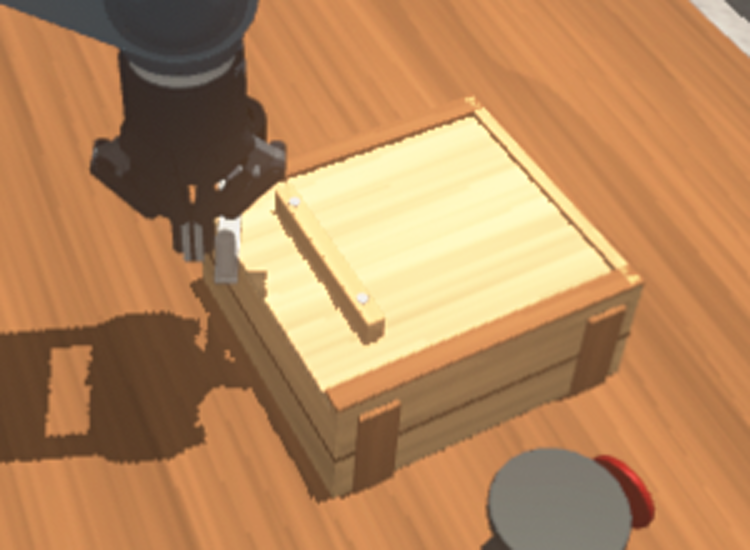

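View pics/kt.png

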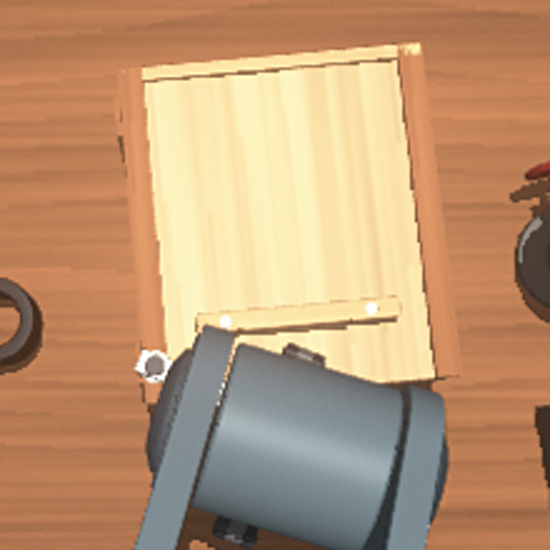

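The peg is still against the fingers and the bar is at about 1.1 rad, with the lid shut. I'll go on, then slow down to the stop.

```bash
python3 -m inch '[{"offset":[-0.0114,0.0593,0],"angular":[0,0,-0.0318],"fingers":0},{"offset":[-0.0114,0.0593,0],"angular":[0,0,-0.0318],"fingers":0},{"offset":[-0.0114,0.0593,0],"angular":[0,0,-0.0318],"fingers":0},{"offset":[-0.0057,0.0296,0],"angular":[0,0,-0.0159],"fingers":0},{"offset":[0,0,0],"angular":[0,0,0],"fingers":0},{"offset":[0,0,0],"angular":[0,0,0],"fingers":0}]'; python3 cf.py l;python3 q.py
```

```text
clock: 10.9
position: [0.5221, -0.0496, 0.121]
ee_rot: [[0.048, 0.999, 0.0], [0.999, -0.048, 0.0], [0.0, 0.0, -1.0]]
contact_force: [0.5, -0.3, -0.1]
width: -0.002
10.9 [ 0.5221 -0.0496  0.121 ] [-0.1269  0.0181] [4.810e-02 9.988e-01 1.000e-04] [ 0.46 -0.29 -0.13]
q 1.4480013991714429 pivot in tool 0.08653832200974852 0.021942591596440603
```

View pics/ls.png

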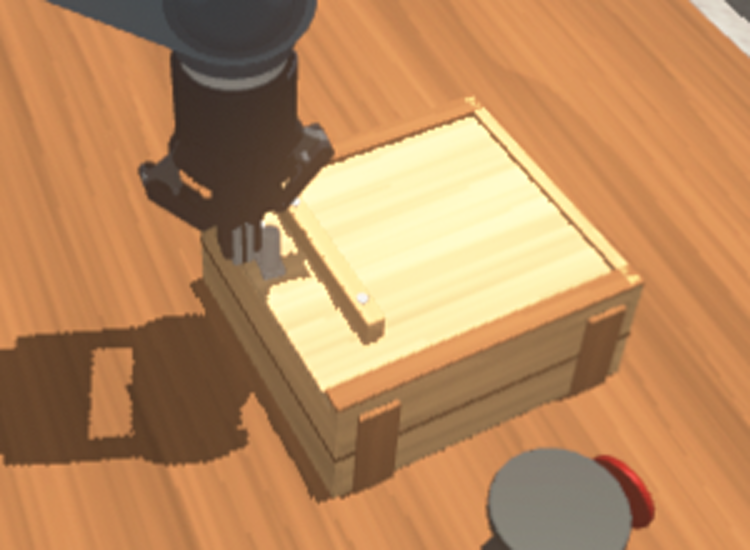

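```bash
python3 -m inch '[{"offset":[-0.0045,0.0237,0],"angular":[0,0,-0.0127],"fingers":0},{"offset":[-0.0045,0.0237,0],"angular":[0,0,-0.0127],"fingers":0},{"offset":[-0.0045,0.0237,0],"angular":[0,0,-0.0127],"fingers":0},{"offset":[0,0,0],"angular":[0,0,0],"fingers":0},{"offset":[0,0,0],"angular":[0,0,0],"fingers":0}]'; python3 q.py
```

```text
clock: 11.5
position: [0.5328, -0.0519, 0.1211]
ee_rot: [[-0.072, 0.997, 0.0], [0.997, 0.072, 0.0], [0.0, 0.0, -1.0]]
contact_force: [0.6, 0.0, -0.1]
width: -0.001
q 1.5674970406330442 pivot in tool 0.08634879530823819 0.021536469118805367
```

```bash
python3 -m inch '[{"offset":[0,0.01,0],"angular":[0,0,0],"fingers":0},{"offset":[0,0.01,0],"angular":[0,0,0],"fingers":0},{"offset":[0,0,0],"angular":[0,0,0],"fingers":0}]'; python3 cf.py m
```

```text
clock: 11.8
position: [0.5344, -0.0518, 0.1208]
ee_rot: [[-0.073, 0.997, -0.005], [0.997, 0.073, -0.0], [0.0, -0.005, -1.0]]
contact_force: [-6.7, -0.6, 4.9]
width: 0.0
11.8 [ 0.5344 -0.0518  0.1208] [-0.1148  0.0149] [-7.340e-02  9.973e-01  3.000e-04] [-6.66 -0.62  4.92]
```

View pics/ms.png

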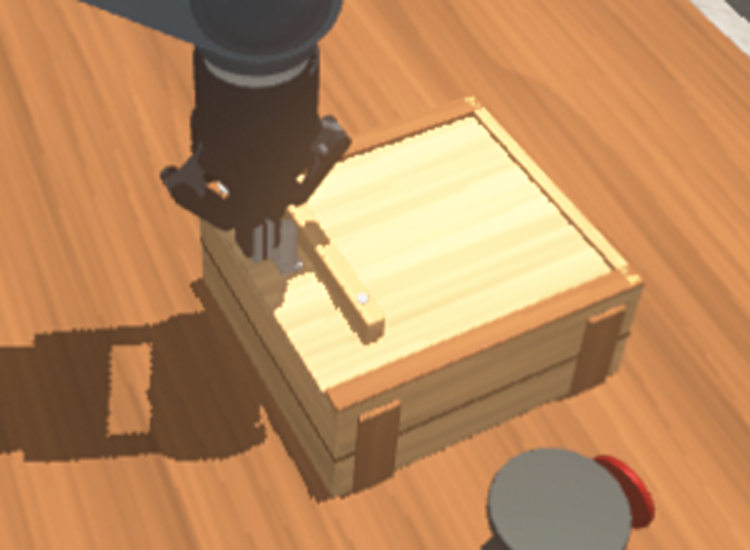

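Force is rising at the stop, so one more small push before I back straight off and up, and look.

```bash
python3 -m inch '[{"offset":[0,0.01,0],"angular":[0,0,0],"fingers":0},{"offset":[0,0,0],"angular":[0,0,0],"fingers":0},{"offset":[0,0,0],"angular":[0,0,0],"fingers":0}]'
```

```text
clock: 12.2
position: [0.5347, -0.0518, 0.1207]
ee_rot: [[-0.074, 0.997, -0.008], [0.997, 0.074, -0.0], [0.0, -0.008, -1.0]]
contact_force: [-13.3, -2.0, 8.5]
width: -0.001
```

```bash
python3 -m inch '[{"offset":[0,-0.05,0],"angular":[0,0,0],"fingers":0},{"offset":[0,-0.15,0],"angular":[0,0,0],"fingers":0},{"offset":[0,-0.2,-0.1],"angular":[0,0,0],"fingers":0},{"offset":[0,-0.2,-0.2],"angular":[0,0,0],"fingers":0},{"offset":[0,-0.1,-0.3],"angular":[0,0,0],"fingers":0},{"offset":[0.1,0,-0.3],"angular":[0,0,0],"fingers":0},{"offset":[0,0,-0.2],"angular":[0,0,0],"fingers":0},{"offset":[0,0,0],"angular":[0,0,0],"fingers":0},{"offset":[0,0,0],"angular":[0,0,0],"fingers":0}]'; python3 cf.py n
```

```text
clock: 13.1
position: [0.4318, -0.0445, 0.2864]
ee_rot: [[-0.073, 0.997, 0.002], [0.997, 0.073, -0.001], [-0.001, 0.002, -1.0]]
contact_force: [-0.8, 0.6, -0.7]
width: -0.003
13.1 [ 0.4318 -0.0445  0.2864] [-0.2165  0.0299] [-7.330e-02  9.973e-01 -6.000e-04] [-0.83  0.58 -0.69]
```

View pics/ns.png

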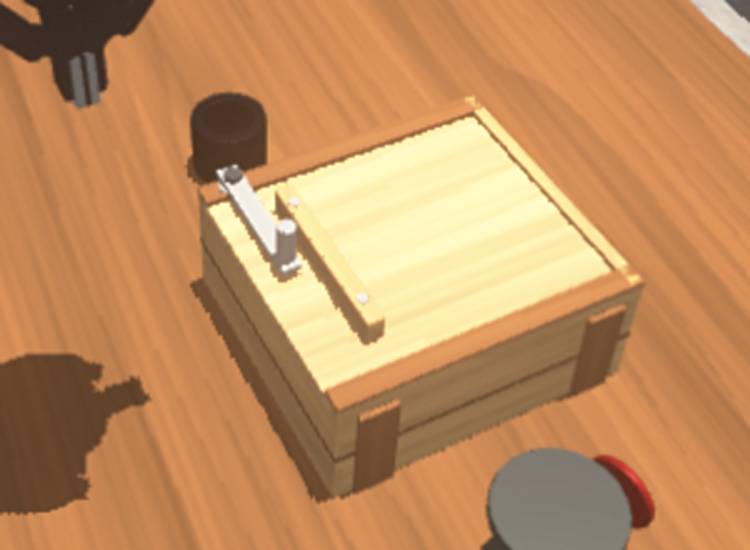

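View pics/nt.png

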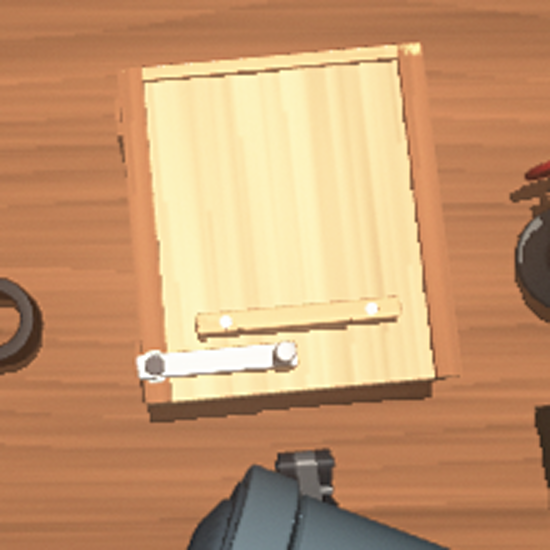

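The bar now lies parallel to the batten on its near side, with the pivot at (312,276) and the peg at (364,270) in the top view. A quick numeric check of the lid, the latch and the loose things follows.

```bash
python3 - <<'E'
from cf import *
c=r.capture("top")
P=lambda x,y,z:np.array(crate(onz(c,x/2.5+250-.4,y/2.5+130-.4,z)))
a=P(154,365,.110);b=P(286,352,.140);d=b-a
print('latch',np.arctan2(-d[1],-d[0]),a,b,np.hypot(*d))
m=(P(226,321,.118)+P(372,309,.118))/2;print('lid',-.07-m[0],m)
f0=cv2.imread("pics/top0.png");f=c["frame"][:,:,::-1]
D=cv2.absdiff(f0,np.ascontiguousarray(f)).max(2)
for n,(x0,y0,x1,y1) in dict(valve=(452,185,525,262),carton=(460,282,525,346),collar=(225,235,272,282)).items(): print(n,(D[y0:y1,x0:x1]>40).sum())
print(r.get_state()['contact_force'],r.get_state()['clock'])
E
```

```text
latch 1.561781716754131 [-0.09446669  0.1002196 ] [-0.0952633   0.01185385] 0.08836934497529193
lid -0.0005133977604234591 [-0.0694866  -0.00149021]
valve 0
carton 0
collar 0
[ 0.30624166 -0.25840298  0.05865398] 13.25
```

```bash
python3 -c "
from bench import r; print(r.close_job())"
```

```text
the job is handed in; nothing more can be done
None
```

The crate is closed up and the job was handed in at about 13.3 s of the 48 s allowed; the interface reports no verdict.

- **Lid:** I pushed it shut by the batten with closed fingertips. It stopped moving at the far wall and the force rose to about 19 N. The final top view puts it within about 1 mm of fully shut.
- **Turn-button:** I then pushed it round by its peg from outside until it met its stop, with about 13 N on it. The final view measures it at 1.56 rad, against 1.571 for straight across.
- **Things to leave alone:** the top view shows no change in the pixels around the valve, carton or collar. The loose fitting is hidden under the shut lid, so I could not check it at the end. It had not moved in the last picture before the lid covered it, and the lid runs above it.
- **Robot:** it was clear of everything, with the force reading under about 0.5 N.

No check failed or disagreed.

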